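Lay spare-part cartons on a braked carriage and send it under the low rack beam

ROBOT

A 6-joint arm with a two-finger parallel gripper is mounted at the origin on the work surface. World frame = base frame: x ahead of the robot, y to its left, z up, the work surface at z = 0. Lengths are in m, angles in degrees, forces in N, time in s.
With the tool pointing down it reaches from about 0.25 to 0.725 m from the base axis. Payload 9.7 kg.
Tool frame: the origin (TCP) lies midway between the tips of the shut fingers; the grasp point (between the pads) lies 19 mm behind it; x points along the fingers, y is the direction in which the jaws open and shut, and the axes are right-handed (so a half turn about x gives the same grasp; the last joint's range is limited). The gripper opens to 85 mm and grips with 20 to 120 N. Pads are 22 mm wide; open, the fingers measure 114 mm over their backs; the gripper's body (76 mm by 85 mm) begins 54 mm behind the grasp point. The pads swing forward as they close: fully open they stand 13 mm farther back than shut.
Start: joints at [-76.49, 4.979, 10.078, 95.1, 0, 90], TCP at [0.128, -0.535, 0.231] pointing down, gripper open.
Joint ranges: [-179.16, 179.16], [-48.56, 103.87], [-65.8, 70.77], [-126.05, 130.52], [-82.76, 87.17], [-180, 180]. Speed limits (degrees/s): [127.2, 127.2, 147.25, 180, 180, 180].

INTERFACE

Orientations are given as [roll, pitch, yaw] about the fixed x, y, z axes, in that order (R = Rz(yaw) Ry(pitch) Rx(roll)).
In Python, from workcell import bot, cams gives the robot as it stands.
- The arm moves only by the tool apply_moves, never from a script. Its argument "commands" is a list of rows, each a list of 5 numbers: the shift along the tool's x, y, z in m, then the turn about the tool's x in rad, then the opening, from -1 (shut) to 1 (fully open). In form: [[tx, ty, tz, roll, hand], ...]. A call has 1 to 12 rows; each row is the pose to reach, as a shift and turn from the pose measured when the call began, along the tool's axes at that moment; what a row does not reach only later rows make up. A row lasts 1/10 s, in which the tool goes at most 50 mm and 8.59 degrees, less where a joint would pass 70% of its speed; a pose out of reach is approached as far as the arm can. A call with a gripper value outside its range is refused whole. The fingers move at their own pace and stop on an object; "newtons" is the grip in N (left out, the last holds). Time passes only in rows, so rows that repeat a pose let the fingers close. It gives the time, the measured TCP pose, the force and the opening at its end, in the units of the state.
- bot.get_obs(): the state, without advancing time (a new reading comes with each control period).
- cams.camera(name): name is "scene" or "side" or "wrist"; returns a dict with "frame" (420x560x3 uint8, blue, green, red), "depth" (420x560 float32, m along the optical axis (not along the pixel's ray), 0 where there is no reading), "camera_matrix" (3x3 intrinsics, pixels), "R" (3x3) and "t" (3): a world point X has camera coordinates R X + t; the wrist camera has in their place "mount" (4x4, takes a point from camera to tool coordinates, whose origin is the TCP and whose axes are the tool frame's). Camera axes: x right, y down, z forward; pixel columns grow to the right and rows downward; lengths in m; the calibration is good to about 2 mm. The wrist camera is an equidistant fisheye: a pixel r from the principal point sees the ray r / f radians off the axis. A picture is of the moment at which its call begins: read the wrist's pose just before it.
- bot.job_done(): hands the job in, once; it reports no verdict.
Trained networks look in the newest picture that a camera, given by its name, has taken for a name from the list of things; names that differ only in an ending like _2 or _b are one class to them, and where a whole thing is asked for, a point or a joint stands for the part that bears it (a point fixed in the world has none). Each returns a list of dicts, best first, with "confidence" (0 to 1); they miss things now and then, are a little off and sometimes report something else, mostly with a low value. They report only what shows in the picture. A call takes as long as a camera call. They do not tell look-alikes from the thing itself.
- cams.spot_in(name, camera): "rect" ([left, top, right, bottom] in pixels, round what is visible of it).
The state is a dict: "time": time; "q": joint angles; "qd": joint speeds; "joint_efforts": joint torques, N m; "ee_pos": TCP position; "tcp_rot": TCP orientation; "wrist_force": force on the tool from outside, world axes, zero at the start; "torque": the same for the moment, N m; "opening": finger opening in m.
Only numpy, scipy, OpenCV 4.12 (cv2) and the standard library are available. Lean on these libraries where they do the work, as an engineer would, in place of code of your own. Each camera call takes 0.05 s, during which the arm holds its last target. There are 200 camera calls.

TASK

Roll the empty carriage all the way to its loading end, away from the green beam, and push its red brake lever fully down to lock it. Bring every white carton from the counter onto the deck and tip it over so that it lies flat on its side inside the rim, none on top of another; with all of them lying there, flick the brake lever fully up and roll the carriage all the way to the other end, under the beam, and lock the brake there again, the cartons still lying flat. Leave the bin, the bottle and the red disc where they are.

Things in the scene. Friction and masses are not known exactly. Their poses are not given: they have to be found in the camera images.
- carton1: one white spare-part carton with a red band near its top, 50 x 60 x 150 mm, about 0.25 kg, closed and rigid. Origin at the centre of its underside (the end away from the band); own z axis along the 150 mm length (towards the band), x across the 50 mm, y across the 60 mm. Starts standing on the counter. Two or three of the four cartons are present
- carton2: one white spare-part carton with a red band near its top, 50 x 60 x 150 mm, about 0.25 kg, closed and rigid. Origin at the centre of its underside (the end away from the band); own z axis along the 150 mm length (towards the band), x across the 50 mm, y across the 60 mm. Starts standing on the counter. Two or three of the four cartons are present
- carton3: one white spare-part carton with a red band near its top, 50 x 60 x 150 mm, about 0.25 kg, closed and rigid. Origin at the centre of its underside (the end away from the band); own z axis along the 150 mm length (towards the band), x across the 50 mm, y across the 60 mm. Starts standing on the counter. Two or three of the four cartons are present
- carton4: one white spare-part carton with a red band near its top, 50 x 60 x 150 mm, about 0.25 kg, closed and rigid. Origin at the centre of its underside (the end away from the band); own z axis along the 150 mm length (towards the band), x across the 50 mm, y across the 60 mm. Starts standing on the counter. Two or three of the four cartons are present
- carton1_mid (a point): centre of carton1 (75 mm from its underside along its own z), axes as the carton's
- carton2_mid (a point): centre of carton2 (75 mm from its underside along its own z), axes as the carton's
- carton3_mid (a point): centre of carton3 (75 mm from its underside along its own z), axes as the carton's
- carton4_mid (a point): centre of carton4 (75 mm from its underside along its own z), axes as the carton's
- track: fixed track lying roughly left-right in front of the robot: grey base plate 300 mm (x) by 560 mm (y), 8 mm thick. Origin on the counter under its centre, y along the track towards the loading end, x away from the robot. A dark rail along its robot side (x = -173 mm), 30 mm wide and 40 mm high, has two notches (at y = 160 and -40 mm) for the brake's locking tooth
- beam (a point): middle of the low green rack beam that spans the track at y = -140 mm from the track's origin: 346 mm long along x, 30 mm thick in y, 160 to 200 mm above the counter (this point at 180 mm), on two blue uprights at x = +-158 mm
- carriage (a joint): position of the red and plywood carriage along the track in m: 0 = against the stop at the loading end (away from the beam), 0.20 = against the stop at the far end, its front half under and past the beam. It rolls with about 1.5 N of friction and stays where it is left
- deck (a point): centre of the upper face of the carriage's plywood deck, 55 mm above the counter; axes parallel to the track's (y towards the loading end, x away from the robot). The deck is 240 mm (x) by 260 mm (y) inside a red rim that is 15 mm higher and 8 mm thick. Deck to beam: 105 mm, so only lying cartons pass
- handle (a point): middle of the carriage's handle, a black round bar 16 mm thick and 110 mm long parallel to the deck's x, 45 mm above the deck, out beyond its loading end (y = +185 mm from the deck centre), on two sloping steel arms at x = +-55 mm. It can be gripped from above
- brake (a joint): angle of the brake lever in rad: 0 = fully up (lever sloping up 0.7 rad above level towards the robot, released), 0.7 = fully down (lever level, locked). About 4 N at the paddle move it; it stays where it is left. Only with the carriage against either end stop (within 4 mm) can its tooth drop into a notch; once down it holds the carriage
- brake_paddle (a point): centre of the lever's red paddle, 34 mm long, 24 mm wide (along the hinge axis) and 12 mm thick, 62 mm from the hinge; it sticks out of the carriage's robot side. Fully down the paddle is 63 mm above the counter with free space below and on both sides
- brake_hinge (a point): the lever's hinge axis, which is parallel to the deck's y; at x = -141 mm, y = +60 mm, z = +8 mm from the deck centre
- bin: bystander: blue plastic bin with metal parts, 160 x 110 x 75 mm, origin under its centre
- oil: bystander: black bottle with a red cap, 60 mm in diameter, 170 mm tall, origin under its centre
- discs: bystander: red stepped disc 100 mm in diameter, 20 mm tall, origin under its centre
Mind the look-alikes: they are no part of the job. What is shaped like the carton4 but blue or purple is not meant.

How it is judged:
By the outcome, as a careful person would: the job done as asked, in the order asked, and still so for the second after the job is handed in, with the robot touching nothing.
Of carton1, carton2, carton3, carton4 only 2 to 3 are there at a start; the rules pass over those that are not, and their reading is None.
At some moment in a run one of carton1, carton2, carton3, carton4 may be knocked a few centimetres aside while the robot is not near it.
Once in a run the grip may slacken for a moment while it holds something.
It also fails if it takes over 200 s, if anything falls off the work surface, if the arm or the gripper's body presses on something with over 40 N, if the wrist force passes 120 N, or if a joint passes its speed limit or range.

## Working session

There is one attempt and no reset: what is moved stays moved. The work goes in short steps, Python scripts to look and compute and a tool call to move; the robot and the scene stay as the last step left them, time stands still between calls to the robot, and variables do not carry over. Pictures are saved under pics/ and viewed, about 12 in all and at most 16, crops included, and the job is handed in when it is done.

Besides the shell and the picture viewer there is one more tool, called as name(argument=value, ...) on one line, values as JSON. apply_moves: Moves the arm, as the interface text tells. Its arguments: {"type":"object","properties":{"commands":{"type":"array"},"newtons":{"type":"number"}},"required":["commands"]}

```bash
ls; mkdir -p pics; cat > h.py <<'E'
import numpy as np, cv2
from workcell import bot, cams
from scipy.spatial.transform import Rotation as Ro
def world(c):
    K=c["camera_matrix"];d=c["depth"];v,u=np.mgrid[:d.shape[0],:d.shape[1]]
    P=np.stack([(u-K[0,2])/K[0,0]*d,(v-K[1,2])/K[1,1]*d,d],-1)
    W=(P-c["t"])@c["R"]; W[d==0]=np.nan
    return W
def proj(c,X):
    p=c["camera_matrix"]@(c["R"]@np.array(X)+c["t"]); return p[:2]/p[2]
E
python3 - <<'E'
from h import *
o=bot.get_obs(); print({k:np.round(v,3) for k,v in o.items()})
for n in("scene","side"):
    c=cams.camera(n); cv2.imwrite(f"pics/{n}0.png",c["frame"]); W=world(c)
    print(n,"cam at",np.round(-c["R"].T@c["t"],3))
    for k in("carton1","track","beam","carriage","deck","handle","brake_paddle","bin","oil","discs"):
        for r in cams.spot_in(k,n)[:6]:
            b=[int(x) for x in r["rect"]]; m=W[b[1]:b[3]+1,b[0]:b[2]+1].reshape(-1,3)
            print(k,round(r["confidence"],2),b,np.round(np.nanmedian(m,0),3))
E
```

```text
pics
{'time': np.float64(0.0), 'q': array([-7.6491e+01,  5.0120e+00,  1.0033e+01,  9.5098e+01,  1.0000e-03,
        9.0001e+01]), 'qd': array([-0.072, -0.025,  0.005,  0.051, -0.057, -0.037]), 'joint_efforts': array([-1.0000e-03, -5.2038e+01,  4.6480e+01,  1.6000e-02, -0.0000e+00,
       -0.0000e+00]), 'ee_pos': array([ 0.128, -0.535,  0.231]), 'tcp_rot': array([-90.456,  89.923, 103.052]), 'wrist_force': array([-0.298,  0.607, -0.966]), 'torque': array([-0.033,  0.029,  0.032]), 'opening': np.float64(0.085)}
scene cam at [ 0.895 -0.748  1.328]
carton1 0.97 [318, 127, 341, 166] [0.516 0.315 0.083]
carton1 0.9 [347, 129, 369, 170] [0.612 0.359 0.061]
carton1 0.86 [294, 114, 312, 149] [0.408 0.333 0.134]
carton1 0.77 [290, 137, 301, 177] [0.426 0.209 0.109]
carton1 0.55 [332, 106, 353, 147] [0.52  0.433 0.105]
track 0.89 [228, 191, 378, 368] [ 0.654 -0.176  0.01 ]
track 0.69 [133, 284, 205, 345] [ 0.338 -0.461  0.004]
beam 0.6 [231, 188, 375, 369] [ 0.652 -0.173  0.01 ]
carriage 0.63 [244, 210, 360, 329] [ 0.639 -0.149  0.054]
deck 0.56 [249, 213, 357, 332] [ 0.646 -0.159  0.054]
deck 
[... 822 characters left out ...]
4, 272] [ 0.655 -0.138  0.008]
beam 0.73 [143, 288, 183, 356] [0.49  0.446 0.071]
beam 0.71 [183, 122, 355, 272] [ 0.66  -0.148  0.008]
carriage 0.95 [223, 160, 332, 226] [ 0.653 -0.156  0.054]
carriage 0.53 [364, 157, 386, 211] [ 0.391 -0.311  0.055]
carriage 0.15 [142, 290, 186, 357] [0.49  0.445 0.057]
deck 0.6 [224, 160, 333, 224] [ 0.653 -0.163  0.054]
handle 0.57 [223, 159, 334, 228] [ 0.65  -0.156  0.054]
brake_paddle 0.42 [305, 196, 330, 217] [ 0.5   -0.155  0.056]
brake_paddle 0.41 [185, 123, 356, 273] [ 0.652 -0.144  0.008]
bin 0.98 [379, 163, 400, 198] [ 0.38  -0.407  0.061]
oil 0.82 [363, 161, 386, 213] [ 0.389 -0.309  0.053]
discs 0.78 [302, 239, 338, 269] [ 0.395 -0.013  0.01 ]
```

```bash
python3 - <<'E'
import cv2
a=cv2.imread("pics/scene0.png")[90:390,110:410]; b=cv2.imread("pics/side0.png")[100:380,120:420]
cv2.imwrite("pics/s0c.png",cv2.resize(a,(600,600),interpolation=cv2.INTER_CUBIC)); cv2.imwrite("pics/d0c.png",cv2.resize(b,(640,597),interpolation=cv2.INTER_CUBIC))
E
```

```text
(no output)
```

View pics/s0c.png

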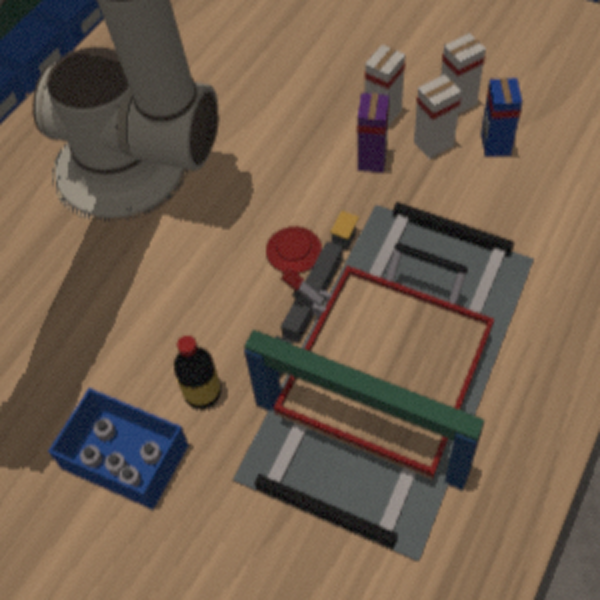

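View pics/d0c.png

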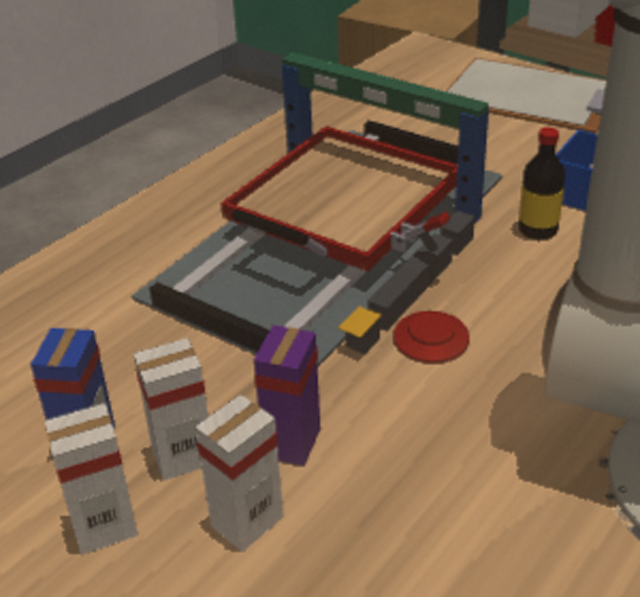

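The white cartons are the three at scene pixels (330,146), (303,131) and (342,126). The purple one at (296,157) and the blue one at (358,150) are look-alikes. The carriage appears to stand under the beam with the brake lever up.

```bash
cat >> h.py <<'E'
def cloud(names=("scene","side")):
    Ws=[];Cs=[]
    for n in names:
        c=cams.camera(n); W=world(c).reshape(-1,3); f=cv2.cvtColor(c["frame"],cv2.COLOR_BGR2HSV).reshape(-1,3)
        ok=np.isfinite(W[:,0]); Ws.append(W[ok]);Cs.append(f[ok])
    return np.vstack(Ws),np.vstack(Cs).astype(int)
def rect(P):
    (c,s,a)=cv2.minAreaRect((P[:,:2]*1000).astype(np.float32)); return np.round(c,1),np.round(s,1),round(a,1)
def tops(W,C,lo=.135,hi=.165,reg=(0.2,0.75,0.1,0.6)):
    m=(W[:,2]>lo)&(W[:,2]<hi)&(W[:,0]>reg[0])&(W[:,0]<reg[1])&(W[:,1]>reg[2])&(W[:,1]<reg[3]); P=W[m];Q=C[m]
    g=np.zeros((600,600),np.uint8); ij=((P[:,:2]-[reg[0],reg[2]])*1000).astype(int); g[ij[:,0],ij[:,1]]=1
    g=cv2.morphologyEx(g,cv2.MORPH_CLOSE,np.ones((9,9),np.uint8))
    n,L=cv2.connectedComponents(g); out=[]
    l=L[ij[:,0],ij[:,1]]
    for k in range(1,n):
        s=l==k
        if s.sum()>25: out.append((rect(P[s]),np.median(Q[s],0),np.round(np.median(P[s,2]),3),int(s.sum())))
    return out
E
python3 - <<'E'
from h import *
W,C=cloud()
for t in tops(W,C): print(t)
x,y,z=W.T
red=((C[:,0]<8)|(C[:,0]>172))&(C[:,1]>140)
m=red&(abs(z-.07)<.006)&(x>.45)&(x<.9)&(y<.05)&(y>-.45)
print("rim",rect(W[m]),m.sum())
# robust: plate
m=(z>.004)&(z<.013)&(x>.42)&(x<.95)&(y>-.6)&(y<.25)&(C[:,1]<70)
print("plate",rect(W[m]),m.sum())
g=(C[:,0]>40)&(C[:,0]<90)&(C[:,1]>80)&(z>.15)&(z<.21)&(x>.3)
print("beam",rect(W[g]),g.sum())
m=red&(x<.52)&(x>.4)&(y>-.2)&(y<-.05)&(z>.03)
P=W[m];print("paddle",m.sum(),np.round(np.median(P,0),3),np.round(P.min(0),3),np.round(P.max(0),3))
E
```

```text
((array([385.1, 345.2]), array([65.5, 58.2]), 82.7), array([ 16.,  39., 154.]), np.float64(0.15), 895)
((array([417.5, 231.6]), array([54.3, 70. ]), 21.0), array([143., 127., 100.]), np.float64(0.15), 745)
((array([502.9, 441.2]), array([67. , 60.3]), 60.4), array([ 16.,  39., 155.]), np.float64(0.15), 882)
((array([505.4, 324.6]), array([65.9, 58.6]), 61.6), array([ 16.,  39., 150.]), np.float64(0.15), 770)
((array([610.9, 373.7]), array([54.7, 67.8]), 30.8), array([113., 128., 112.]), np.float64(0.149), 761)
rim (array([ 643.3, -165.9]), array([261.6, 283.3]), 4.2) 1386
plate (array([ 624.8, -139.8]), array([402.8, 743.8]), 0.0) 8153
beam (array([ 1210. , -1188.7]), array([ 830.8, 2326.6]), 46.5) 3067
paddle 333 [ 0.51  -0.113  0.071] [ 0.435 -0.2    0.045] [ 0.52 -0.05  0.12]
```

```bash
python3 - <<'E'
from h import *
W,C=cloud()
o=np.array([.643,-.166]);a=np.radians(4.2);R=np.array([[np.cos(a),-np.sin(a)],[np.sin(a),np.cos(a)]])
L=(W[:,:2]-o)@R; x,y=L.T; z=W[:,2]
def ext(m,n):
    print(n,m.sum(),"x",np.round(np.percentile(x[m],[1,5,50,95,99]),3),"y",np.round(np.percentile(y[m],[1,5,50,95,99]),3),"z",np.round(np.percentile(z[m],[1,50,99]),3))
nb=(abs(x)<.25)&(abs(y)<.5)
ext(nb&(C[:,0]>40)&(C[:,0]<90)&(C[:,1]>60)&(z>.19),"beamtop")
ext(nb&(z>.005)&(z<.012)&(C[:,0]>60)&(C[:,1]>20),"plate")
ext(nb&(z>.035)&(z<.045)&(x<-.15)&(C[:,2]<90)&(C[:,1]<90),"railtop")
for s in (-1,1):
    m=nb&(abs(z-.07)<.005)&((C[:,0]<8)|(C[:,0]>172))&(C[:,1]>140)
    for ax,h,nm in((x,.13,'x'),(y,.14,'y')):
        k=m&(abs(ax-s*h)<.02)&(abs((y if nm=='x' else x))<.11); q=np.polyfit((y if nm=='x' else x)[k],ax[k],1); print(nm,s,k.sum(),"slope",np.degrees(q[0]).round(2),"off",q[1].round(4))
red=((C[:,0]<8)|(C[:,0]>172))&(C[:,1]>140)
ext(nb&red&(x<-.15)&(x>-.23)&(abs(y-.06)<.03)&(z>.04),"paddle")
ext(nb&(z>.085)&(z<.13)&(abs(y-.185)<.04)&(abs(x)<.08),"handle")
E
```

```text
beamtop 1944 x [-0.167 -0.151  0.004  0.156  0.17 ] y [-0.119 -0.118 -0.104 -0.089 -0.086] z [0.191 0.2   0.205]
plate 127 x [-0.239 -0.235 -0.207  0.143  0.159] y [-0.329 -0.318  0.19   0.442  0.444] z [0.005 0.008 0.012]
railtop 901 x [-0.19  -0.187 -0.172 -0.157 -0.154] y [-0.103 -0.056  0.091  0.182  0.205] z [0.035 0.04  0.044]
x -1 224 slope 0.28 off -0.1228
y -1 348 slope 0.11 off -0.1332
x 1 237 slope -0.03 off 0.1245
y 1 292 slope -0.45 off 0.1337
paddle 118 x [-0.204 -0.203 -0.189 -0.176 -0.173] y [0.049 0.05  0.063 0.073 0.074] z [0.095 0.11  0.118]
handle 450 x [-0.062 -0.057 -0.003  0.059  0.064] y [0.163 0.17  0.185 0.193 0.194] z [0.086 0.104 0.112]
```

```bash
cat >> h.py <<'E'
def tool():
    o=bot.get_obs(); R=Ro.from_euler('xyz',o["tcp_rot"],degrees=True).as_matrix(); return o,R
def plan(p,jaw=None,label=""):
    o,R=tool(); d=R.T@(np.array(p)-o["ee_pos"]); s=label+" shift "+str(np.round(d,4))
    if jaw is not None:
        cur=np.degrees(np.arctan2(R[1,1],R[0,1])); q1=np.degrees(np.arctan2(p[1],p[0]))-np.degrees(np.arctan2(o["ee_pos"][1],o["ee_pos"][0]))
        for k in(-360,-180,0,180,360):
            r=-(jaw+k-cur)
            for sg in (1,): # dq6 = roll + dq1
                q6=o["q"][5]+r+q1
                if abs(q6)<172: s+=f" | roll {np.radians(r):.3f} (q6 {q6:.0f})"
    print(s)
yaw=4.2; a=np.radians(yaw)
RL=np.array([[np.cos(a),-np.sin(a)],[np.sin(a),np.cos(a)]])
D1=np.array([.634,-.029])  # deck centre at loading end
def dk(lx,ly,D=D1): return D+RL@np.array([lx,ly])
E
python3 - <<'E'
from h import *
o,R=tool(); print(R.round(3))
D=np.array([.644,-.166]); h=dk(0,.185,D); print(h)
plan([*o["ee_pos"][:2],.28]); plan([*h,.20],94.2,"above handle"); plan([*h,.081],94.2,"handle")
E
```

```text
[[-0.     0.234 -0.972]
 [-0.    -0.972 -0.234]
 [-1.     0.     0.   ]]
[0.63045093 0.01850318]
 shift [-0.0487  0.      0.    ]
above handle shift [ 0.0313 -0.4207 -0.6173] | roll -2.979 (q6 -3)
handle shift [ 0.1503 -0.4207 -0.6173] | roll -2.979 (q6 -3)
```

apply_moves(commands=[[-0.05,0,0,0.1,0],[-0.05,0,0,0.1,0]])

```text
time: 1.5
ee_pos: [0.1286, -0.5354, 0.2864]
tcp_rot: [95.9, 89.6, -76.5]
wrist_force: [-0.6, 0.5, 0.9]
opening: 0.0589
```

```bash
python3 - <<'E'
from h import *
o,R=tool(); print(R.round(3),o["q"].round(2),o["ee_pos"].round(4),o["opening"])
D=np.array([.644,-.166]); h=dk(0,.185,D)
plan([*h,.28],94.2,"above handle"); plan([*h,.081],94.2,"handle")
E
```

```text
[[ 0.001  0.132 -0.991]
 [-0.006 -0.991 -0.132]
 [-1.     0.006 -0.001]] [-76.49   6.37  17.79 101.07   0.    95.9 ] [ 0.1286 -0.5354  0.2864] 0.0589481355557317
above handle shift [ 0.0038 -0.4826 -0.5707] | roll -3.082 (q6 -3)
handle shift [ 0.2027 -0.4838 -0.5706] | roll -3.082 (q6 -3)
```

apply_moves(commands=[[0.003,-0.04,-0.05,-0.15,0],[0.003,-0.08,-0.1,-0.3,0],[0.003,-0.12,-0.14,-0.45,0],[0.003,-0.16,-0.19,-0.6,0],[0.003,-0.2,-0.24,-0.75,0],[0.003,-0.24,-0.29,-0.9,0],[0.003,-0.28,-0.34,-1.05,0],[0.003,-0.32,-0.39,-1.2,0],[0.003,-0.36,-0.44,-1.35,0],[0.003,-0.4,-0.48,-1.5,0],[0.003,-0.44,-0.53,-1.65,0],[0.003,-0.483,-0.571,-1.8,0]])

```text
time: 2.7
ee_pos: [0.5361, -0.0917, 0.2818]
tcp_rot: [3.2, 89.6, -65.7]
wrist_force: [-0.2, -1.0, 0.2]
opening: 0.0428
```

```bash
python3 - <<'E'
from h import *
D=np.array([.644,-.166]); h=dk(0,.185,D)
plan([*h,.15],94.2,"above handle"); plan([*h,.081],94.2,"handle")
E
```

```text
above handle shift [ 0.1313  0.1277 -0.0697] | roll -1.276 (q6 -2)
handle shift [ 0.2003  0.1276 -0.0702] | roll -1.276 (q6 -2)
```

apply_moves(commands=[[0,0.04,-0.03,-0.15,0],[0,0.08,-0.05,-0.3,0],[0,0.128,-0.07,-0.45,0],[0,0.128,-0.07,-0.6,0],[0,0.128,-0.07,-0.75,0],[0.04,0.128,-0.07,-0.9,0],[0.08,0.128,-0.07,-1.05,0],[0.11,0.128,-0.07,-1.2,0],[0.12,0.128,-0.07,-1.276,0],[0.12,0.128,-0.07,-1.276,0]])

```text
time: 3.7
ee_pos: [0.6299, 0.0189, 0.1595]
tcp_rot: [-93.2, 89.6, -88.9]
wrist_force: [0.3, -0.7, -0.2]
opening: 0.0427
```

```bash
python3 - <<'E'
from h import *
D=np.array([.644,-.166]); h=dk(0,.185,D)
plan([*h,.081],94.2,"handle")
h2=h+RL@[0,.137]; plan([*h2,.081],94.2,"handle0")
c=cams.camera("wrist"); cv2.imwrite("pics/w1.png",c["frame"])
E
```

```text
handle shift [0.0785 0.     0.0006] | roll 0.002 (q6 -2)
handle0 shift [0.0776 0.137  0.0008] | roll 0.002 (q6 10) | roll -3.140 (q6 -170)
```

View pics/w1.png

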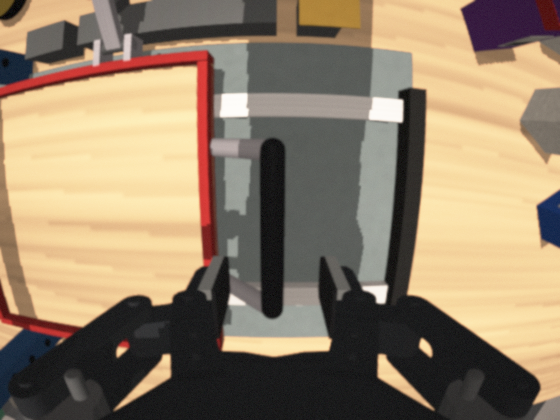

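The wrist picture shows the black handle bar at column 272 (rows 140–315), between the open jaws.

apply_moves(commands=[[0.04,0,0,0,0],[0.078,0,0,0,0],[0.078,0,0,0,0],[0.078,0,0,0,-1],[0.078,0,0,0,-1],[0.078,0,0,0,-1],[0.078,0,0,0,-1],[0.078,0,0,0,-1]], newtons=40)

```text
time: 4.55
ee_pos: [0.632, 0.0185, 0.0865]
tcp_rot: [-46.4, 89.5, -42.3]
wrist_force: [-0.2, -0.2, 8.2]
opening: 0.0143
```

apply_moves(commands=[[0,0.012,0,0,-1],[0,0.024,0,0,-1],[0,0.036,0,0,-1],[0,0.048,0,0,-1],[0,0.06,0,0,-1],[0,0.072,0,0,-1],[0,0.084,0,0,-1],[0,0.096,0,0,-1],[0,0.106,0,0,-1],[0,0.116,0,0,-1],[0,0.124,0,0,-1],[0,0.128,0,0,-1]])

```text
time: 5.75
ee_pos: [0.6228, 0.1477, 0.0866]
tcp_rot: [-39.8, 89.5, -35.7]
wrist_force: [-5.3, -2.1, 3.4]
opening: 0.0143
```

apply_moves(commands=[[0,0.002,0,0,-1],[0,0.004,0,0,-1],[0,0.006,0,0,-1],[0,0.008,0,0,-1],[0,0.01,0,0,-1],[0,0.01,0,0,-1]])

```text
time: 6.35
ee_pos: [0.6223, 0.1535, 0.0866]
tcp_rot: [-63.3, 89.1, -59.3]
wrist_force: [-1.7, -22.1, 1.9]
opening: 0.0147
```

apply_moves(commands=[[0,-0.003,0,0,0],[0,-0.003,0,0,0],[0,-0.003,0,0,0],[-0.04,-0.003,0,0,0],[-0.08,-0.003,0,0,0],[-0.1,-0.003,0,0,-1],[-0.1,-0.003,0,0,-1]])

```text
time: 7.05
ee_pos: [0.6231, 0.1529, 0.1908]
tcp_rot: [-41.8, 89.0, -37.8]
wrist_force: [0.2, 0.3, -0.6]
opening: 0.0145
```

```bash
python3 - <<'E'
from h import *
D1=np.array([.634,-.030])
W,C=cloud(("scene",)); 
L=(W[:,:2]-D1)@RL; x,y=L.T; z=W[:,2]
red=((C[:,0]<8)|(C[:,0]>172))&(C[:,1]>120)
m=red&(x<-.16)&(x>-.24)&(abs(y-.06)<.04)&(z>.045); P=W[m]; print(m.sum(),np.median(P,0).round(3),np.median(L[m],0).round(3))
m=red&(abs(z-.07)<.006)&(abs(x)<.15)&(abs(y)<.16); print("rim",rect(W[m]))
p=dk(-.196,.061,D1); print(p)
plan([*p,.16],94.2,"above"); plan([*p,.115],94.2); plan([*p,.07],94.2)
o=bot.get_obs(); print(o["ee_pos"],o["opening"],o["wrist_force"])
E
```

```text
62 [0.444 0.014 0.109] [-0.186  0.058]
rim (array([636.3, -29.9]), array([256.5, 281.1]), 4.2)
[0.43405883 0.0164815 ]
above shift [ 0.0278 -0.1223 -0.1978] | roll -0.004 (q6 -2)
 shift [ 0.0728 -0.1218 -0.1982] | roll -0.004 (q6 -2)
 shift [ 0.1178 -0.1212 -0.1987] | roll -0.004 (q6 -2)
[0.62253511 0.15261803 0.18832342] 0.00708110187581729 [ 0.10746647 -0.10533625 -0.55091308]
```

apply_moves(commands=[[0,-0.03,-0.04,0,-1],[0,-0.06,-0.09,0,-1],[0,-0.09,-0.14,0,-1],[0.0,-0.11,-0.18,0,-1],[0.0,-0.122,-0.198,0,-1],[0.03,-0.122,-0.198,0,-1],[0.06,-0.122,-0.198,0,-1],[0.06,-0.122,-0.198,0,-1]])

```text
time: 7.9
ee_pos: [0.4317, 0.0164, 0.1234]
tcp_rot: [-72.0, 89.3, -68.0]
wrist_force: [-0.8, 0.1, 0.7]
opening: 0.0002
```

apply_moves(commands=[[0.01,0,0,0,-1],[0.02,0,0,0,-1],[0.03,0,0,0,-1],[0.037,0,0,0,-1],[0.044,0,0,0,-1],[0.05,0,0,0,-1],[0.054,0,0,0,-1],[0.057,0,0,0,-1],[0.06,0,0,0,-1],[0.06,0,0,0,-1]])

```text
time: 8.9
ee_pos: [0.4319, 0.0157, 0.0676]
tcp_rot: [-64.0, 89.2, -60.0]
wrist_force: [-22.6, -0.2, 44.0]
opening: 0.0005
```

apply_moves(commands=[[-0.03,0,0,0,0.5],[-0.08,0,0,0,0.5],[-0.12,0,0,0,0.5],[-0.15,0,0,0,0.5]])

```text
time: 9.3
ee_pos: [0.4314, 0.0175, 0.2201]
tcp_rot: [-54.9, 89.1, -50.9]
wrist_force: [-0.1, 0.9, -0.8]
opening: 0.0581
```

```bash
cat > look.py <<'E'
from h import *
def brake(W,C,D):
    L=(W[:,:2]-D)@RL; x,y=L.T; z=W[:,2]
    red=((C[:,0]<8)|(C[:,0]>172))&(C[:,1]>120)
    m=red&(x<-.16)&(x>-.24)&(abs(y-.06)<.04)&(z>.045); print("paddle",m.sum(),np.median(W[m],0).round(3),np.median(L[m],0).round(3))
    m=red&(abs(z-.07)<.006)&(abs(x)<.15)&(abs(y)<.16); print("rim",rect(W[m]))
if __name__=="__main__":
    W,C=cloud(); brake(W,C,np.array([.635,-.03]))
    for t in tops(W,C): print(t)
    o=bot.get_obs(); print(o["ee_pos"],o["opening"],o["wrist_force"],o["q"])
E
python3 look.py
```

```text
paddle 154 [0.426 0.016 0.068] [-0.205  0.062]
rim (array([633.5, -29.7]), array([261.6, 283.4]), 4.2)
((array([384.6, 345.4]), array([68.1, 56.1]), 84.6), array([ 16.,  39., 155.]), np.float64(0.15), 900)
((array([417.8, 231.3]), array([53.7, 70.6]), 20.7), array([143., 128., 102.]), np.float64(0.15), 742)
((array([502.4, 442.3]), array([66.7, 58.9]), 58.7), array([ 16.,  39., 157.]), np.float64(0.15), 886)
((array([506.1, 321.8]), array([65.4, 60.2]), 61.6), array([ 16.,  39., 152.]), np.float64(0.15), 767)
((array([610.9, 373.5]), array([54.3, 68.9]), 30.8), array([113., 128., 113.]), np.float64(0.149), 758)
[0.43253318 0.01749855 0.22147516] 0.06439373262067 [-0.08051801  0.45039805 -0.82038029] [  2.77458796 -11.87793867  -7.0523452   94.10256206  -0.69550788
  -1.21680629]
```

```bash
python3 - <<'E'
from h import *
plan([.506,.322,.222],61.6,"B above"); plan([.506,.322,.096],61.6,"B")
E
```

```text
B above shift [-0.0031  0.2986  0.0945] | roll 0.565 (q6 61) | roll -2.576 (q6 -119)
B shift [0.1229 0.3002 0.0929] | roll 0.565 (q6 61) | roll -2.576 (q6 -119)
```

apply_moves(commands=[[-0.003,0.045,0.015,0.14,1],[-0.003,0.09,0.03,0.28,1],[-0.003,0.135,0.045,0.42,1],[-0.003,0.18,0.06,0.565,1],[-0.003,0.225,0.07,0.565,1],[-0.003,0.27,0.085,0.565,1],[-0.003,0.299,0.094,0.565,1],[-0.003,0.299,0.094,0.565,1],[-0.003,0.299,0.094,0.565,1]])

```text
time: 10.3
ee_pos: [0.5053, 0.3228, 0.2203]
tcp_rot: [-19.7, 89.0, -48.0]
wrist_force: [-0.2, -0.9, -0.2]
opening: 0.0855
```

```bash
python3 - <<'E'
from h import *
plan([.506,.322,.096],61.6,"B"); c=cams.camera("wrist"); cv2.imwrite("pics/w2.png",c["frame"]); print(bot.get_obs()["ee_pos"])
E
```

```text
B shift [ 0.1243  0.0003 -0.0011] | roll 0.002 (q6 61) | roll -3.140 (q6 -119)
[0.5053763  0.32201682 0.22099811]
```

View pics/w2.png

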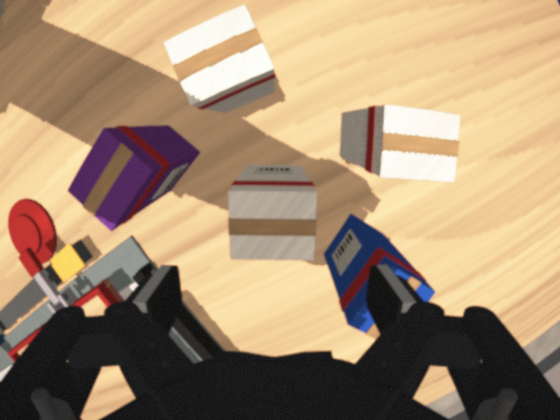

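The white carton B (columns 230–317, rows 190–260) lies square between the jaws. Purple and blue are at its sides.

apply_moves(commands=[[0.045,0,0,0,1],[0.09,0,0,0,1],[0.124,0,-0.001,0,1],[0.124,0,-0.001,0,1],[0.124,0,-0.001,0,-1],[0.124,0,-0.001,0,-1],[0.124,0,-0.001,0,-1],[0.124,0,-0.001,0,-1],[0.124,0,-0.001,0,-1]], newtons=60)

```text
time: 11.25
ee_pos: [0.5072, 0.3213, 0.1002]
tcp_rot: [-4.9, 88.9, -33.3]
wrist_force: [0.2, -2.5, 6.4]
opening: 0.0596
```

```bash
python3 - <<'E'
from h import *
D1=np.array([.635,-.03])
o=bot.get_obs(); print(o["ee_pos"],o["opening"],o["wrist_force"]); z=o["ee_pos"][2]
p=dk(-.085,-.085,D1); print(p)
plan([o["ee_pos"][0],o["ee_pos"][1],z+.09],None,"lift"); plan([.55,.23,z+.09],None,"via"); plan([*p,z+.09],94.2,"over"); plan([*p,z+.056],94.2,"place")
E
```

```text
[0.50724662 0.3212861  0.1001503 ] 0.05961838241801672 [ 0.15684038 -2.51261112  6.37852653]
[ 0.55645352 -0.12099698]
lift shift [-0.09   -0.0001  0.0017]
via shift [-0.0883 -0.0601  0.0827]
over shift [-0.0845 -0.3658  0.2553] | roll 2.573 (q6 164) | roll -0.569 (q6 -16)
place shift [-0.0505 -0.3658  0.2546] | roll 2.573 (q6 164) | roll -0.569 (q6 -16)
```

apply_moves(commands=[[-0.05,0,0,0,-1],[-0.1,0,0,0,-1],[-0.13,0,0.002,0,-1],[-0.13,-0.03,0.04,0,-1],[-0.13,-0.06,0.083,0,-1],[-0.13,-0.1,0.105,-0.1,-1],[-0.13,-0.14,0.13,-0.2,-1],[-0.13,-0.18,0.15,-0.3,-1],[-0.13,-0.22,0.17,-0.4,-1],[-0.13,-0.26,0.2,-0.5,-1],[-0.13,-0.3,0.22,-0.569,-1],[-0.13,-0.34,0.24,-0.569,-1]])

```text
time: 12.45
ee_pos: [0.5546, -0.0925, 0.2369]
tcp_rot: [-34.9, 88.8, -30.5]
wrist_force: [0.8, -0.1, -1.4]
opening: 0.0591
```

```bash
python3 - <<'E'
from h import *
D1=np.array([.635,-.03]); z=.1002
o=bot.get_obs(); print(o["ee_pos"],o["opening"],o["wrist_force"],o["tcp_rot"])
p=dk(-.085,-.085,D1)
plan([*p,z+.08],94.2,"over"); plan([*p,z+.056],94.2,"place")
E
```

```text
[ 0.55458409 -0.09248029  0.23687249] 0.0591459148459841 [ 0.83019665 -0.07449849 -1.44091661] [-34.88496265  88.77524464 -30.54107315]
over shift [ 0.057  -0.0279 -0.0013] | roll 3.144 (q6 164) | roll 0.002 (q6 -16)
place shift [ 0.081  -0.0276 -0.0017] | roll 3.144 (q6 164) | roll 0.002 (q6 -16)
```

apply_moves(commands=[[0.02,-0.028,-0.001,0,-1],[0.04,-0.028,-0.001,0,-1],[0.06,-0.028,-0.001,0,-1],[0.072,-0.028,-0.001,0,-1],[0.078,-0.028,-0.001,0,-1],[0.081,-0.028,-0.001,0,-1],[0.082,-0.028,-0.001,0,-1]])

```text
time: 13.15
ee_pos: [0.5576, -0.1212, 0.1559]
tcp_rot: [-34.1, 88.7, -29.8]
wrist_force: [0.2, 0.5, -0.8]
opening: 0.0598
```

```bash
python3 - <<'E'
from h import *
o=bot.get_obs(); print(o["ee_pos"],o["opening"],o["wrist_force"],o["tcp_rot"])
W,C=cloud()
for t in tops(W,C,.17,.23,(.3,.8,-.25,.2)): print(t)
E
```

```text
[ 0.5575584  -0.12119187  0.1559221 ] 0.059774795380749784 [ 0.18266421  0.54131433 -0.80041551] [-34.14090392  88.7180541  -29.77085051]
((array([ 554.5, -116.4]), array([ 57.1, 131.5]), 4.1), array([15., 45., 77.]), np.float64(0.205), 763)
((array([ 746.8, -244. ]), array([106.4,  12.1]), 0.2), array([67., 77., 63.]), np.float64(0.188), 211)
```

apply_moves(commands=[[0.001,0,0,0,-1],[0.001,0,0,0,1],[0.001,0,0,0,1],[0.001,0,0,0,1],[0.001,0,0,0,1],[0,0,-0.03,0,1],[0,0,-0.065,0,1],[0,0,-0.07,0,-1],[-0.03,0,-0.07,0,-1],[-0.03,0,-0.07,0,-1],[-0.03,0,-0.07,0,-1],[-0.03,0,-0.07,0,-1]])

```text
time: 14.45
ee_pos: [0.4873, -0.1262, 0.1841]
tcp_rot: [-34.4, 88.7, -30.0]
wrist_force: [1.1, -0.4, -0.2]
opening: 0.0121
```

```bash
python3 - <<'E'
from h import *
o=bot.get_obs(); print(o["ee_pos"],o["opening"],o["wrist_force"],o["tcp_rot"])
W,C=cloud()
for t in tops(W,C,.19,.22,(.3,.8,-.25,.2)): print(t)
plan([.5576,-.1212,.186])
E
```

```text
[ 0.4873457  -0.12618454  0.18407679] 0.012112460171969854 [ 1.08081603 -0.42167353 -0.16789029] [-34.40603689  88.74378785 -30.03497186]
((array([ 483.2, -118.1]), array([30.9, 21.1]), 38.2), array([15., 39., 36.]), np.float64(0.206), 105)
((array([ 555.9, -121.1]), array([56.6, 66. ]), 4.2), array([ 16.,  37., 105.]), np.float64(0.205), 618)
((array([ 753.4, -245.4]), array([92.3,  9.7]), 0.5), array([69., 80., 73.]), np.float64(0.198), 102)
 shift [-0.0009 -0.0005  0.0707]
```

Carton B stands at (0.556,-0.121). Next I push its top over towards +x'.

apply_moves(commands=[[0,0,0.03,0,-1],[0,0,0.04,0,-1],[0,0,0.05,0,-1],[0,0,0.06,0,-1],[0,0,0.07,0,-1],[0,0,0.08,0,-1],[0,0,0.088,0,-1],[0,0,0.094,0,-1],[0,0,0.098,0,-1],[0,0,0.098,0,-1],[0,0,0.098,0,-1],[0,0,0.098,0,-1]])

```text
time: 15.75
ee_pos: [0.5846, -0.1187, 0.1856]
tcp_rot: [-35.0, 88.8, -30.6]
wrist_force: [-0.0, 0.8, 0.2]
opening: 0.0003
```

```bash
cat > deck.py <<'E'
from h import *
def lying(D,W,C):
    L=(W[:,:2]-D)@RL; x,y=L.T; z=W[:,2]
    m=(abs(x)<.119)&(abs(y)<.129)&(z>.066)&(z<.13)
    P=np.c_[L[m],z[m]]
    g=np.zeros((300,300),np.uint8); ij=((P[:,:2]+.15)*1000).astype(int); g[ij[:,0],ij[:,1]]=1
    g=cv2.morphologyEx(cv2.morphologyEx(g,cv2.MORPH_CLOSE,np.ones((7,7),np.uint8)),cv2.MORPH_OPEN,np.ones((5,5),np.uint8)); n,Q=cv2.connectedComponents(g); l=Q[ij[:,0],ij[:,1]]
    for k in range(1,n):
        s=l==k
        if s.sum()>60: print("lying(local mm)",rect(P[s]),"z",np.percentile(P[s,2],[5,50,95]).round(3),s.sum())
if __name__=="__main__":
    import sys
    o=bot.get_obs(); print(o["time"],o["ee_pos"],o["opening"],o["wrist_force"],o["q"][5])
    W,C=cloud(); lying(np.array([.635,-.03]),W,C)
    c=cams.camera("scene"); cv2.imwrite("pics/%s.png"%sys.argv[1],cv2.resize(c["frame"][80:360,210:490],(600,600),interpolation=cv2.INTER_CUBIC))
    for t in tops(W,C): print(t)
E
python3 deck.py s3
```

```text
15.75 [ 0.58456744 -0.118725    0.18563699] 0.00031501992932679264 [-0.04321015  0.79123397  0.24396539] -15.655550329317613
lying(local mm) (array([ 15. , -84.7]), array([ 66.6, 155.8]), 89.8) z [0.072 0.104 0.109] 2114
((array([383.1, 347.3]), array([61.2, 53.8]), 83.8), array([ 16. ,  41. , 179.5]), np.float64(0.15), 690)
((array([415.2, 233.6]), array([50.2, 65.5]), 20.9), array([144., 128., 109.]), np.float64(0.15), 525)
((array([502. , 440.4]), array([64.3, 59.1]), 60.3), array([ 16.,  39., 160.]), np.float64(0.15), 881)
((array([612. , 373.7]), array([55.4, 68.5]), 31.5), array([114., 128., 114.]), np.float64(0.149), 763)
```

View pics/s3.png

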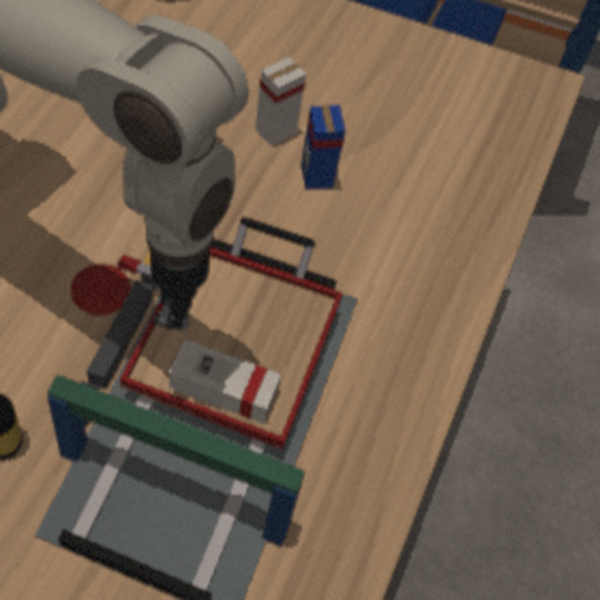

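Carton B lies flat at deck local (15,-85), top at 0.104; in the picture it is at (225,378), inside the rim. Next is carton C.

```bash
python3 - <<'E'
from h import *
plan([.502,.441,.225],60,"C above")
E
```

```text
C above shift [-0.0469  0.5638 -0.039 ] | roll 0.600 (q6 71) | roll -2.542 (q6 -109)
```

apply_moves(commands=[[-0.04,0.0,0,0,0],[-0.047,0.05,-0.003,0.0,1],[-0.047,0.1,-0.006,0.1,1],[-0.047,0.15,-0.01,0.2,1],[-0.047,0.2,-0.013,0.3,1],[-0.047,0.25,-0.016,0.4,1],[-0.047,0.3,-0.02,0.5,1],[-0.047,0.35,-0.024,0.6,1],[-0.047,0.4,-0.028,0.6,1],[-0.047,0.45,-0.032,0.6,1],[-0.047,0.5,-0.036,0.6,1],[-0.047,0.564,-0.039,0.6,1]])

```text
time: 17.1
ee_pos: [0.5031, 0.4273, 0.2257]
tcp_rot: [1.2, 88.8, -28.8]
wrist_force: [0.3, -0.5, -0.1]
opening: 0.0852
```

apply_moves(commands=[[0,0,0,0,1]])

```text
time: 17.2
ee_pos: [0.5013, 0.4323, 0.2235]
tcp_rot: [-2.7, 88.8, -32.4]
wrist_force: [0.8, -0.3, 0.3]
opening: 0.0855
```

```bash
python3 - <<'E'
from h import *
o=bot.get_obs();print(o["ee_pos"])
W,C=cloud(("side",))
for t in tops(W,C,.142,.158): print(t)
plan([.502,.441,.225],60,"C above");plan([.502,.441,.096],60,"C")
E
```

```text
[0.50133727 0.43225925 0.22346812]
((array([382.6, 347.1]), array([62.7, 54.6]), 86.3), array([ 16.,  42., 109.]), np.float64(0.15), 601)
((array([415.6, 233.1]), array([50.4, 63.3]), 20.1), array([144., 131., 108.]), np.float64(0.15), 461)
((array([499.9, 442.6]), array([60.1, 53.4]), 60.9), array([ 16.,  43., 109.]), np.float64(0.15), 590)
((array([609.1, 375.5]), array([52.1, 65.4]), 31.7), array([113., 151., 133.]), np.float64(0.15), 458)
C above shift [-0.001   0.0095 -0.0053] | roll 0.004 (q6 72) | roll -3.138 (q6 -108)
C shift [ 0.128   0.0096 -0.008 ] | roll 0.004 (q6 72) | roll -3.138 (q6 -108)
```

apply_moves(commands=[[0.0,0.01,-0.005,0,1],[0.04,0.01,-0.006,0,1],[0.08,0.01,-0.007,0,1],[0.128,0.01,-0.008,0,1],[0.128,0.01,-0.008,0,1],[0.128,0.01,-0.008,0,-1],[0.128,0.01,-0.008,0,-1],[0.128,0.01,-0.008,0,-1],[0.128,0.01,-0.008,0,-1],[0.128,0.01,-0.008,0,-1]], newtons=60)

```text
time: 18.25
ee_pos: [0.5036, 0.4422, 0.1001]
tcp_rot: [9.7, 88.7, -20.1]
wrist_force: [-0.2, -2.1, 7.4]
opening: 0.0599
```

```bash
python3 - <<'E'
from h import *
D1=np.array([.635,-.03])
o=bot.get_obs(); e=o["ee_pos"]; print(e,o["opening"],o["wrist_force"],o["tcp_rot"])
p=dk(-.085,0.0,D1); print(p)
plan([e[0],e[1],e[2]+.13],None,"lift"); plan([.515,.23,e[2]+.13],None,"via"); plan([*p,e[2]+.13],94.2,"over")
E
```

```text
[0.50355363 0.44217451 0.10006283] 0.059880224957268934 [-0.17617939 -2.08890904  7.37331892] [  9.73805838  88.66069764 -20.07116311]
[ 0.55022827 -0.03622525]
lift shift [-0.13    0.0005  0.003 ]
via shift [-0.128  -0.1779  0.1184]
over shift [-0.1251 -0.3914  0.2813] | roll -0.594 (q6 -7)
```

apply_moves(commands=[[-0.05,0,0.001,0,-1],[-0.1,0,0.002,0,-1],[-0.13,0,0.003,0,-1],[-0.13,-0.04,0.026,0,-1],[-0.13,-0.08,0.05,0,-1],[-0.13,-0.12,0.075,0,-1],[-0.13,-0.16,0.1,0,-1],[-0.13,-0.19,0.125,-0.1,-1],[-0.129,-0.225,0.15,-0.2,-1],[-0.128,-0.26,0.18,-0.3,-1],[-0.127,-0.3,0.21,-0.45,-1],[-0.126,-0.34,0.24,-0.594,-1]])

```text
time: 19.45
ee_pos: [0.5395, 0.0367, 0.2326]
tcp_rot: [-20.1, 88.5, -16.9]
wrist_force: [0.7, 0.3, -2.4]
opening: 0.0594
```

```bash
python3 - <<'E'
from h import *
D1=np.array([.635,-.03]); z=.1001
o=bot.get_obs(); print(o["ee_pos"],o["opening"],o["wrist_force"],o["tcp_rot"])
p=dk(-.085,0,D1)
plan([*p,z+.12],94.2,"over"); plan([*p,z+.055],94.2,"place")
E
```

```text
[0.53952832 0.03670544 0.23255383] 0.059389954509104614 [ 0.74528385  0.34333262 -2.42083699] [-20.12966843  88.47968758 -16.89499943]
over shift [ 0.0133 -0.0733  0.0062] | roll -0.017 (q6 -8)
place shift [ 0.0783 -0.0727  0.0046] | roll -0.017 (q6 -8)
```

apply_moves(commands=[[0.0,-0.04,0.006,0,-1],[0.01,-0.073,0.006,-0.017,-1],[0.03,-0.073,0.006,-0.017,-1],[0.05,-0.073,0.005,-0.017,-1],[0.065,-0.073,0.005,-0.017,-1],[0.073,-0.073,0.005,-0.017,-1],[0.079,-0.073,0.005,-0.017,-1],[0.079,-0.073,0.005,-0.017,-1]])

```text
time: 20.25
ee_pos: [0.5512, -0.0364, 0.1555]
tcp_rot: [-20.6, 88.4, -16.4]
wrist_force: [-0.1, -0.1, -1.6]
opening: 0.0596
```

apply_moves(commands=[[0.001,0,0,0,-1],[0.001,0,0,0,1],[0.001,0,0,0,1],[0.001,0,0,0,1],[0.001,0,0,0,1],[0,0,-0.03,0,1],[0,0,-0.065,0,1],[0,0,-0.07,0,-1],[-0.03,0,-0.07,0,-1],[-0.03,0,-0.07,0,-1],[-0.03,0,-0.07,0,-1],[-0.03,0,-0.07,0,-1]])

```text
time: 21.45
ee_pos: [0.4807, -0.0413, 0.183]
tcp_rot: [-20.9, 88.4, -16.7]
wrist_force: [0.4, -0.6, -1.0]
opening: 0.0122
```

```bash
python3 - <<'E'
from h import *
o=bot.get_obs(); print(o["ee_pos"],o["opening"],o["wrist_force"],o["tcp_rot"])
W,C=cloud()
for t in tops(W,C,.19,.22,(.3,.8,-.2,.2)): print(t)
plan([.5502,-.0362,.186],94.2)
E
```

```text
[ 0.48069348 -0.04130622  0.18300757] 0.012181486895125325 [ 0.35013708 -0.58167897 -0.97605899] [-20.91358188  88.39289323 -16.68205655]
((array([475.9, -32.5]), array([33. , 24.8]), 40.0), array([15., 46., 42.]), np.float64(0.206), 107)
((array([488.5, -55.4]), array([19.2, 10.3]), 35.8), array([27. , 25.5, 43. ]), np.float64(0.201), 26)
((array([550.9, -38.3]), array([56.1, 66.5]), 4.1), array([ 16.,  38., 105.]), np.float64(0.205), 606)
 shift [-0.0014 -0.0001  0.07  ] | roll 0.000 (q6 -8)
```

apply_moves(commands=[[0,0,0.03,0,-1],[0,0,0.04,0,-1],[0,0,0.05,0,-1],[0,0,0.06,0,-1],[0,0,0.07,0,-1],[0,0,0.08,0,-1],[0,0,0.088,0,-1],[0,0,0.094,0,-1],[0,0,0.098,0,-1],[0,0,0.098,0,-1],[0,0,0.098,0,-1],[0,0,0.098,0,-1]])

```text
time: 22.75
ee_pos: [0.5779, -0.0341, 0.1854]
tcp_rot: [-21.2, 88.4, -17.0]
wrist_force: [0.3, -1.1, -0.3]
opening: 0.0
```

```bash
python3 deck.py s4; python3 -c "
from h import *
plan([.383,.347,.225],84,'A above')"
```

```text
22.75 [ 0.57793148 -0.03406043  0.18537701] 9.970452437689884e-06 [ 0.25733337 -1.06043759 -0.28294724] -7.424684957227097
lying(local mm) (array([ 15.1, -85.4]), array([ 66.2, 156.2]), 89.6) z [0.074 0.104 0.109] 1936
lying(local mm) (array([19.4, -0.6]), array([ 66.9, 156.4]), 89.8) z [0.071 0.104 0.109] 2144
((array([383.1, 347.4]), array([62.2, 53.4]), 85.4), array([ 16.,  40., 179.]), np.float64(0.15), 692)
((array([415.4, 233.4]), array([50.5, 63.8]), 20.9), array([144., 129., 109.]), np.float64(0.15), 525)
((array([611.3, 373.2]), array([53.7, 69. ]), 30.9), array([114., 128., 114.]), np.float64(0.15), 754)
A above shift [-0.0477  0.394  -0.1652] | roll 0.178 (q6 48) | roll -2.963 (q6 -132)
```

Two cartons are lying flat. Next is carton A.

apply_moves(commands=[[-0.045,0,0,0,0],[-0.048,0.045,-0.02,0.05,1],[-0.048,0.09,-0.038,0.1,1],[-0.048,0.135,-0.057,0.15,1],[-0.048,0.18,-0.075,0.178,1],[-0.048,0.225,-0.094,0.178,1],[-0.048,0.27,-0.113,0.178,1],[-0.048,0.315,-0.13,0.178,1],[-0.048,0.36,-0.15,0.178,1],[-0.048,0.394,-0.165,0.178,1],[-0.048,0.394,-0.165,0.178,1],[-0.048,0.394,-0.165,0.178,1]])

```text
time: 24.1
ee_pos: [0.3827, 0.3475, 0.2252]
tcp_rot: [-11.3, 88.4, -17.2]
wrist_force: [0.2, 0.1, 0.5]
opening: 0.0859
```

```bash
python3 - <<'E'
from h import *
o=bot.get_obs();print(o["ee_pos"])
W,C=cloud()
for t in tops(W,C,.142,.158): print(t)
plan([.384,.346,.096],84.5,"A")
E
```

```text
[0.38273575 0.34750183 0.2252338 ]
((array([384.8, 346.2]), array([63.1, 57. ]), 81.7), array([ 16.,  42., 106.]), np.float64(0.15), 788)
((array([417.8, 231.7]), array([53.8, 69.5]), 20.7), array([143., 132., 106.]), np.float64(0.15), 659)
((array([610.4, 374.5]), array([52.9, 68. ]), 32.5), array([113., 146., 123.]), np.float64(0.15), 656)
A shift [ 0.1294  0.0003 -0.0031] | roll -0.009 (q6 48) | roll -3.150 (q6 -132)
```

apply_moves(commands=[[0.04,0,-0.001,0,1],[0.08,0,-0.002,0,1],[0.129,0,-0.003,0,1],[0.129,0,-0.003,0,1],[0.129,0,-0.003,0,-1],[0.129,0,-0.003,0,-1],[0.129,0,-0.003,0,-1],[0.129,0,-0.003,0,-1],[0.129,0,-0.003,0,-1]], newtons=60)

```text
time: 25.1
ee_pos: [0.3856, 0.3466, 0.0998]
tcp_rot: [-3.4, 88.2, -9.4]
wrist_force: [-0.5, -1.9, 8.1]
opening: 0.0593
```

```bash
python3 - <<'E'
from h import *
D1=np.array([.635,-.03])
o=bot.get_obs(); e=o["ee_pos"]; print(e,o["opening"],o["wrist_force"],o["tcp_rot"])
p=dk(-.085,0.085,D1); print(p)
plan([e[0],e[1],e[2]+.13],None,"lift"); plan([.52,.30,e[2]+.13],None,"via"); plan([.53,.2,e[2]+.13],None,"via2");plan([*p,e[2]+.13],94.2,"over")
E
```

```text
[0.38555558 0.34657584 0.09984705] 0.059342901783167354 [-0.48061539 -1.91275037  8.0532367 ] [-3.35329687 88.20565017 -9.37581393]
[0.54400302 0.04854648]
lift shift [-0.1299 -0.0002  0.0041]
via shift [-0.1255 -0.0324  0.1426]
via2 shift [-0.1247 -0.1308  0.163 ]
over shift [-0.1235 -0.28    0.1928] | roll -0.178 (q6 2)
```

apply_moves(commands=[[-0.05,0,0.001,0,-1],[-0.1,0,0.003,0,-1],[-0.13,0,0.004,0,-1],[-0.128,-0.01,0.05,0,-1],[-0.127,-0.02,0.095,0,-1],[-0.126,-0.032,0.143,0,-1],[-0.126,-0.08,0.153,-0.05,-1],[-0.125,-0.13,0.163,-0.1,-1],[-0.125,-0.17,0.172,-0.15,-1],[-0.125,-0.21,0.18,-0.178,-1],[-0.124,-0.25,0.187,-0.178,-1],[-0.124,-0.28,0.193,-0.178,-1]])

```text
time: 26.3
ee_pos: [0.5445, 0.0463, 0.2322]
tcp_rot: [-13.0, 88.1, -8.8]
wrist_force: [1.1, 0.3, -2.5]
opening: 0.0595
```

```bash
python3 - <<'E'
from h import *
D1=np.array([.635,-.03]); z=.0998
o=bot.get_obs(); print(o["ee_pos"],o["opening"],o["wrist_force"],o["tcp_rot"])
p=dk(-.085,0.085,D1)
plan([*p,z+.12],94.2,"over"); plan([*p,z+.055],94.2,"place")
E
```

```text
[0.54448392 0.04630242 0.23217084] 0.05948202469953305 [ 1.08293079  0.28268915 -2.51090253] [-12.95078166  88.07017145  -8.82861776]
over shift [ 0.0123  0.0024 -0.0007] | roll -0.001 (q6 1)
place shift [ 0.0773  0.0029 -0.0029] | roll -0.001 (q6 1)
```

apply_moves(commands=[[0.02,0.003,-0.001,0,-1],[0.04,0.003,-0.002,0,-1],[0.058,0.003,-0.003,0,-1],[0.07,0.003,-0.003,0,-1],[0.076,0.003,-0.003,0,-1],[0.079,0.003,-0.003,0,-1],[0.079,0.003,-0.003,0,-1]])

```text
time: 27.0
ee_pos: [0.5444, 0.0488, 0.155]
tcp_rot: [-12.2, 87.9, -8.1]
wrist_force: [-2.0, -0.7, 2.3]
opening: 0.0593
```

apply_moves(commands=[[0.001,0,0,0,-1],[0.001,0,0,0,1],[0.001,0,0,0,1],[0.001,0,0,0,1],[0.001,0,0,0,1],[0,0,-0.03,0,1],[0,0,-0.065,0,1],[0,0,-0.07,0,-1],[-0.03,0,-0.07,0,-1],[-0.03,0,-0.07,0,-1],[-0.03,0,-0.07,0,-1],[-0.03,0,-0.07,0,-1]])

```text
time: 28.2
ee_pos: [0.4737, 0.0439, 0.1819]
tcp_rot: [-12.4, 88.0, -8.3]
wrist_force: [0.5, 0.8, 0.5]
opening: 0.0123
```

```bash
python3 - <<'E'
from h import *
o=bot.get_obs(); print(o["ee_pos"],o["opening"],o["wrist_force"],o["tcp_rot"])
W,C=cloud()
for t in tops(W,C,.19,.22,(.3,.8,-.2,.2)): print(t)
plan([.544,.0485,.186],94.2)
E
```

```text
[0.47367873 0.04386829 0.18191703] 0.012301266505181872 [0.52944649 0.80795587 0.47666634] [-12.41391607  87.9742528   -8.28212077]
((array([473.2,  44.1]), array([27.5, 40.4]), 2.1), array([13. , 43.5, 41. ]), np.float64(0.203), 150)
((array([544.6,  48.5]), array([56. , 66.2]), 3.6), array([ 16.,  38., 106.]), np.float64(0.205), 600)
 shift [-0.0019 -0.0005  0.0708] | roll -0.001 (q6 1)
```

apply_moves(commands=[[0,0,0.03,0,-1],[0,0,0.04,0,-1],[0,0,0.05,0,-1],[0,0,0.06,0,-1],[0,0,0.07,0,-1],[0,0,0.08,0,-1],[0,0,0.088,0,-1],[0,0,0.094,0,-1],[0,0,0.098,0,-1],[0,0,0.098,0,-1],[0,0,0.098,0,-1],[0,0,0.098,0,-1]])

```text
time: 29.5
ee_pos: [0.5709, 0.0509, 0.1851]
tcp_rot: [-12.7, 88.0, -8.6]
wrist_force: [-0.1, -0.1, -0.2]
opening: 0.0001
```

apply_moves(commands=[[-0.03,0,0,0,0],[-0.05,0,0,0,0]])

```text
time: 29.7
ee_pos: [0.5688, 0.0511, 0.2364]
tcp_rot: [-12.7, 88.0, -8.5]
wrist_force: [0.0, 0.8, 1.1]
opening: 0.0285
```

```bash
python3 deck.py s5; python3 -c "
from h import *
D1=np.array([.635,-.03]); p=dk(-.207,.061,D1); print(p)
plan([*p,.13],94.2,'paddle above'); plan([*p,.046],94.2)
from look import brake
W,C=cloud(); brake(W,C,D1)"
```

```text
29.7 [0.56877483 0.05111083 0.23638696] 0.02849620806884177 [0.03724865 0.80915202 1.07010321] 1.2322033523922833
lying(local mm) (array([ 14.9, -85. ]), array([ 65.9, 156.2]), 90.0) z [0.075 0.104 0.109] 1927
lying(local mm) (array([17. , 86.9]), array([155.6,  66.1]), 0.9) z [0.072 0.104 0.108] 2177
lying(local mm) (array([19.3, -0.2]), array([ 67.6, 156. ]), 89.6) z [0.075 0.104 0.109] 2008
((array([417.3, 232.2]), array([52.2, 69.6]), 20.7), array([143., 128., 104.]), np.float64(0.15), 721)
((array([611.6, 373.5]), array([54.3, 72.2]), 32.1), array([113., 128., 114.]), np.float64(0.149), 764)
[0.42408837 0.01567588]
paddle above shift [ 0.1013 -0.0242 -0.1515] | roll -0.001 (q6 -2)
 shift [ 0.1852 -0.0235 -0.1546] | roll -0.001 (q6 -2)
paddle 154 [0.425 0.017 0.068] [-0.207  0.062]
rim (array([633.8, -29.5]), array([261.3, 281.5]), 4.3)
```

View pics/s5.png

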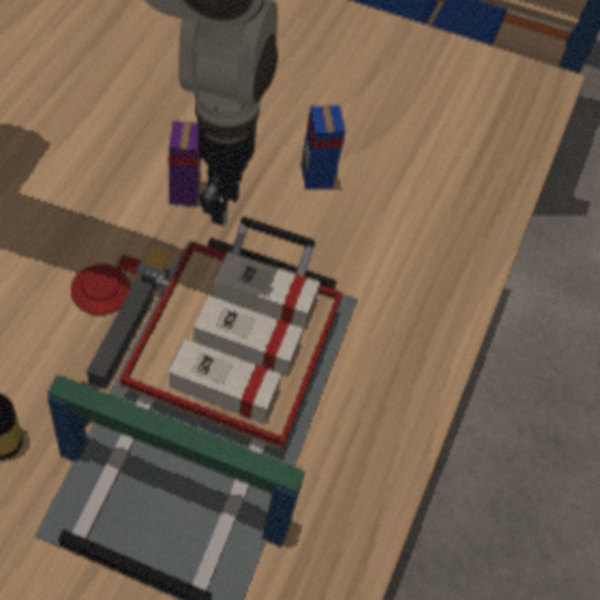

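All three cartons lie flat inside the rim at (235,285), (247,335) and (222,380). Next I grip the paddle across its width and raise it.

apply_moves(commands=[[0.02,-0.01,-0.05,0,0],[0.04,-0.015,-0.095,0,0],[0.06,-0.02,-0.14,0,0],[0.09,-0.024,-0.151,0,0],[0.101,-0.024,-0.151,0,0],[0.14,-0.024,-0.153,0,0],[0.17,-0.024,-0.154,0,0],[0.187,-0.024,-0.155,0,0],[0.187,-0.024,-0.155,0,0]])

```text
time: 30.85
ee_pos: [0.4215, 0.0151, 0.0401]
tcp_rot: [-14.5, 88.3, -10.4]
wrist_force: [0.9, -0.1, 0.4]
opening: 0.0425
```

apply_moves(commands=[[0,0,0,0,-1],[0,0,0,0,-1],[0,0,0,0,-1],[0,0,0,0,-1],[0,0,0,0,-1]], newtons=30)

```text
time: 31.35
ee_pos: [0.4222, 0.0138, 0.041]
tcp_rot: [-20.1, 88.2, -16.1]
wrist_force: [-0.0, -10.5, -3.2]
opening: 0.0235
```

apply_moves(commands=[[-0.008,0,0.0005,0,-1],[-0.016,0,0.002,0,-1],[-0.024,0,0.0045,0,-1],[-0.031,0,0.008,0,-1],[-0.038,0,0.012,0,-1],[-0.044,0,0.016,0,-1],[-0.047,0,0.018,0,-1],[-0.047,0,0.018,0,-1]])

```text
time: 32.15
ee_pos: [0.4393, 0.015, 0.0893]
tcp_rot: [-22.5, 88.2, -18.5]
wrist_force: [1.0, -7.0, -6.3]
opening: 0.0235
```

```bash
python3 - <<'E'
from look import *
W,C=cloud(); brake(W,C,np.array([.635,-.03])); o=bot.get_obs(); print(o["ee_pos"],o["opening"],o["wrist_force"],o["tcp_rot"])
E
```

```text
paddle 50 [0.434 0.015 0.11 ] [-0.198  0.059]
rim (array([633.6, -29.3]), array([261.7, 284.3]), 4.3)
[0.43930497 0.01498333 0.08927383] 0.022924159357608463 [ 2.0594639  -6.42944724 -6.4354755 ] [-22.33672749  88.14088253 -18.2670008 ]
```

apply_moves(commands=[[-0.002,0,0.001,0,-1],[-0.003,0,0.002,0,-1],[-0.003,0,0.002,0,0],[-0.003,0,0.002,0,0],[-0.003,0,0.002,0,0],[-0.04,0,0.002,0,0],[-0.09,0,0.002,0,0],[-0.12,0,0.002,0,0]])

```text
time: 33.05
ee_pos: [0.4382, 0.0166, 0.2136]
tcp_rot: [-19.3, 87.9, -15.2]
wrist_force: [0.2, -0.7, -0.3]
opening: 0.0424
```

```bash
python3 - <<'E'
from look import *
D=np.array([.635,-.03])
W,C=cloud(); brake(W,C,D); o=bot.get_obs(); print(o["ee_pos"],o["opening"],o["wrist_force"])
h=dk(0,.185,D); print(h)
plan([*h,.21],94.2,"above"); plan([*h,.081],94.2)
E
```

```text
paddle 121 [0.441 0.018 0.11 ] [-0.19   0.062]
rim (array([633.5, -29.7]), array([262.5, 280.8]), 3.9)
[0.43943221 0.01660819 0.21498183] 0.042534040792639595 [ 0.1316367   0.12706286 -1.03189307]
[0.62145093 0.15450318]
above shift [0.0109 0.1247 0.1911] | roll -0.002 (q6 10) | roll -3.144 (q6 -170)
 shift [0.1398 0.1263 0.1861] | roll -0.002 (q6 10) | roll -3.144 (q6 -170)
```

apply_moves(commands=[[0,0.04,0.045,0,0],[0.0,0.08,0.09,0,0],[0.0,0.115,0.135,0,0],[0.01,0.125,0.175,0,0],[0.01,0.125,0.19,0,0],[0.05,0.126,0.19,0,0],[0.09,0.126,0.188,0,0],[0.12,0.126,0.187,0,0],[0.138,0.126,0.186,0,0],[0.138,0.126,0.186,0,0]])

```text
time: 34.15
ee_pos: [0.6198, 0.154, 0.0796]
tcp_rot: [-20.8, 87.9, -16.7]
wrist_force: [-0.8, 0.2, -0.2]
opening: 0.0427
```

apply_moves(commands=[[0,0,0,0,-1],[0,0,0,0,-1],[0,0,0,0,-1],[0,0,0,0,-1],[0,0,0,0,-1]], newtons=40)

```text
time: 34.65
ee_pos: [0.6203, 0.153, 0.081]
tcp_rot: [-22.1, 87.8, -18.1]
wrist_force: [-0.2, -5.3, -1.2]
opening: 0.0147
```

apply_moves(commands=[[0,-0.004,0,0,-1],[0,-0.012,0,0,-1],[0,-0.022,0,0,-1],[0,-0.032,0,0,-1],[0,-0.042,0,0,-1],[0,-0.052,0,0,-1],[0,-0.062,0,0,-1],[0,-0.072,0,0,-1],[0,-0.082,0,0,-1],[0,-0.092,0,0,-1],[0,-0.098,0,0,-1],[0,-0.1,0,0,-1]])

```text
time: 35.85
ee_pos: [0.6276, 0.0518, 0.0812]
tcp_rot: [-22.9, 87.8, -18.9]
wrist_force: [8.1, 2.3, -19.8]
opening: 0.0146
```

apply_moves(commands=[[0,-0.004,0,0,-1],[0,-0.012,0,0,-1],[0,-0.022,0,0,-1],[0,-0.032,0,0,-1],[0,-0.042,0,0,-1],[0,-0.052,0,0,-1],[0,-0.062,0,0,-1],[0,-0.072,0,0,-1],[0,-0.08,0,0,-1],[0,-0.086,0,0,-1],[0,-0.09,0,0,-1],[0,-0.092,0,0,-1]])

```text
time: 37.05
ee_pos: [0.6343, -0.0411, 0.0812]
tcp_rot: [-22.7, 87.8, -18.8]
wrist_force: [10.8, 2.3, -20.7]
opening: 0.0147
```

```bash
python3 - <<'E'
from h import *
h=dk(0,.185-.2,np.array([.635,-.03])); print(h); o=bot.get_obs(); print(o["ee_pos"],o["wrist_force"],o["opening"]); plan([*h,.081],94.2)
E
```

```text
[ 0.63609857 -0.04495972]
[ 0.63427943 -0.04105909  0.08124402] [ 10.77976718   2.26919814 -20.69771779] 0.014746087284184195
 shift [ 0.0004 -0.004   0.0015] | roll 3.137 (q6 172) | roll -0.005 (q6 -8)
```

apply_moves(commands=[[0.001,-0.002,0,0,-1],[0.001,-0.004,0,0,-1],[0.001,-0.006,0,0,-1],[0.001,-0.008,0,0,-1],[0.001,-0.01,0,0,-1],[0.001,-0.01,0,0,-1]])

```text
time: 37.65
ee_pos: [0.6348, -0.0466, 0.0811]
tcp_rot: [-10.0, 87.9, -5.8]
wrist_force: [-1.5, 25.2, -2.6]
opening: 0.0145
```

At the far stop (25 N). Release and go to the paddle.

apply_moves(commands=[[0,0.002,0,0,-1],[0,0.002,0,0,0],[0,0.002,0,0,0],[0,0.002,0,0,0],[-0.04,0.002,0,0,0],[-0.09,0.002,0,0,-1],[-0.12,0.002,0,0,-1]])

```text
time: 38.35
ee_pos: [0.6307, -0.0448, 0.2054]
tcp_rot: [-10.3, 87.7, -6.2]
wrist_force: [0.6, -0.1, 0.2]
opening: 0.0144
```

```bash
python3 - <<'E'
from look import *
from deck import lying
D=np.array([.635,-.03])+RL@[0,-.2]; print(D)
W,C=cloud(); brake(W,C,D); lying(D,W,C); o=bot.get_obs(); print(o["ee_pos"],o["opening"],o["wrist_force"])
p=dk(-.2,.061,D); print(p)
plan([*p,.2],94.2,"above"); plan([*p,.13],94.2); plan([*p,.07],94.2)
E
```

```text
[ 0.64964764 -0.2294629 ]
paddle 121 [ 0.455 -0.177  0.11 ] [-0.189  0.066]
rim (array([ 648.1, -225.9]), array([261.8, 284.9]), 4.5)
lying(local mm) (array([ 15.1, -82.2]), array([ 66.1, 155.9]), 89.9) z [0.077 0.104 0.109] 1911
lying(local mm) (array([17.1, 91.4]), array([ 66.6, 155.7]), 90.0) z [0.072 0.104 0.109] 2110
lying(local mm) (array([18. ,  2.8]), array([ 65.2, 153.9]), 89.9) z [0.074 0.104 0.108] 957
[ 0.63192156 -0.0448373   0.20728276] 0.0007457259960114918 [0.58787623 0.49105473 0.52152618]
[ 0.44571721 -0.18327435]
above shift [-0.0004 -0.1247 -0.1958] | roll 3.140 (q6 153) | roll -0.002 (q6 -27)
 shift [ 0.0695 -0.1242 -0.1989] | roll 3.140 (q6 153) | roll -0.002 (q6 -27)
 shift [ 0.1294 -0.1237 -0.2016] | roll 3.140 (q6 153) | roll -0.002 (q6 -27)
```

The rim and cartons read about 3 mm short of the stop. My 2 mm back-off before release probably pulled the carriage back, so I re-grip and push it home before locking.

apply_moves(commands=[[0,0,0,0,0],[0,0,0,0,0],[0,0,0,0,0],[0.04,0,0.001,0,0],[0.08,0,0.002,0,0],[0.11,0,0.003,0,0],[0.125,0,0.004,0,0],[0.125,0,0.004,0,0],[0.125,0,0.004,0,-1],[0.125,0,0.004,0,-1],[0.125,0,0.004,0,-1],[0.125,0,0.004,0,-1]])

```text
time: 39.65
ee_pos: [0.6423, -0.0452, 0.0847]
tcp_rot: [-9.9, 87.2, -5.8]
wrist_force: [-0.7, 0.6, 7.5]
opening: 0.015
```

apply_moves(commands=[[0,-0.002,0,0,-1],[0,-0.004,0,0,-1],[0,-0.006,0,0,-1],[0,-0.008,0,0,-1],[0,-0.008,0,0,-1]])

```text
time: 40.15
ee_pos: [0.6424, -0.0461, 0.0848]
tcp_rot: [5.6, 87.3, 10.0]
wrist_force: [-3.4, 35.4, 1.6]
opening: 0.0142
```

apply_moves(commands=[[0,0,0,0,-1],[0,0,0,0,0],[0,0,0,0,0],[0,0,0,0,0],[-0.04,0,0,0,0],[-0.09,0,0,0,-1],[-0.12,0,0,0,-1],[-0.12,0,0,0,-1]])

```text
time: 40.95
ee_pos: [0.6384, -0.0478, 0.2107]
tcp_rot: [3.0, 86.8, 7.4]
wrist_force: [1.2, -0.5, -0.5]
opening: 0.0009
```

```bash
python3 - <<'E'
from look import *
D=np.array([.635,-.03])+RL@[0,-.198]; print(D)
W,C=cloud(); brake(W,C,D); o=bot.get_obs(); print(o["ee_pos"],o["opening"],o["wrist_force"],o["tcp_rot"])
p=dk(-.197,.062,D); print(p)
plan([*p,.2],94.2,"above"); plan([*p,.12],94.2); plan([*p,.07],94.2)
E
```

```text
[ 0.64950116 -0.22746827]
paddle 126 [ 0.457 -0.179  0.11 ] [-0.189  0.062]
rim (array([ 648.2, -226.3]), array([261., 281.]), 4.2)
[ 0.63722205 -0.04758234  0.20533759] -0.00010455393113967142 [ 1.3979652  -0.48881293  0.09589962] [ 4.7956315  87.19295991  9.19143831]
[ 0.44848944 -0.18006269]
above shift [-0.0048 -0.1176 -0.1983] | roll 3.145 (q6 154) | roll 0.004 (q6 -26)
 shift [ 0.0751 -0.118  -0.2022] | roll 3.145 (q6 154) | roll 0.004 (q6 -26)
 shift [ 0.125  -0.1182 -0.2047] | roll 3.145 (q6 154) | roll 0.004 (q6 -26)
```

apply_moves(commands=[[0,-0.03,-0.04,0,-1],[0,-0.06,-0.09,0,-1],[0,-0.09,-0.14,0,-1],[0.0,-0.11,-0.18,0,-1],[0.0,-0.118,-0.2,0,-1],[0.04,-0.118,-0.201,0,-1],[0.075,-0.118,-0.202,0,-1],[0.075,-0.118,-0.202,0,-1]])

```text
time: 41.85
ee_pos: [0.4456, -0.1795, 0.1144]
tcp_rot: [10.4, 87.6, 14.7]
wrist_force: [-0.1, -0.0, -0.9]
opening: -0.0002
```

apply_moves(commands=[[0.01,0,0,0,-1],[0.018,0,-0.001,0,-1],[0.026,0,-0.001,0,-1],[0.034,0,-0.001,0,-1],[0.04,0,-0.002,0,-1],[0.045,0,-0.002,0,-1],[0.05,0,-0.002,0,-1],[0.05,0,-0.002,0,-1]])

```text
time: 42.65
ee_pos: [0.4454, -0.18, 0.0679]
tcp_rot: [6.1, 87.6, 10.3]
wrist_force: [-17.2, -1.2, 33.3]
opening: 0.0001
```

apply_moves(commands=[[-0.03,0,0,0,-1],[-0.08,0,0,0,-1],[-0.12,0,0,0,-1],[-0.15,0.04,0,0,-1],[-0.16,0.09,-0.02,0,-1],[-0.16,0.14,-0.04,0,-1],[-0.16,0.19,-0.06,0,-1],[-0.16,0.24,-0.08,0,-1],[-0.16,0.27,-0.08,0,-1]])

```text
time: 43.55
ee_pos: [0.3373, 0.0835, 0.2257]
tcp_rot: [6.9, 87.5, 11.1]
wrist_force: [2.0, 0.0, -0.1]
opening: -0.0001
```

```bash
python3 - <<'E'
from look import *
from deck import lying
D=np.array([.635,-.03])+RL@[0,-.198]
W,C=cloud(); brake(W,C,D); lying(D,W,C); o=bot.get_obs(); print(o["time"],o["ee_pos"],o["wrist_force"])
L=(W[:,:2]-D)@RL; m=(C[:,0]>40)&(C[:,0]<90)&(C[:,1]>60)&(W[:,2]>.19)&(abs(L[:,0])<.2)&(abs(L[:,1])<.3); print("beam y'",np.median(L[m,1]))
a=cams.camera("scene")["frame"][80:360,200:480]; b=cams.camera("side")["frame"][100:380,160:440]
cv2.imwrite("pics/s6.png",cv2.resize(np.hstack([a,b]),(800,400),interpolation=cv2.INTER_CUBIC))
E
```

```text
paddle 136 [ 0.441 -0.18   0.068] [-0.204  0.062]
rim (array([ 647.9, -226.4]), array([261.8, 282.1]), 4.2)
lying(local mm) (array([15.9, 61.1]), array([123.9, 157.6]), 89.9) z [0.075 0.105 0.109] 2982
lying(local mm) (array([ 17.8, -83.9]), array([ 69.5, 150.3]), 89.6) z [0.073 0.104 0.109] 1769
43.65 [0.33743845 0.0867337  0.22554812] [ 0.59967071 -0.59133546  0.17161266]
beam y' -0.042676772495936904
```

View pics/s6.png

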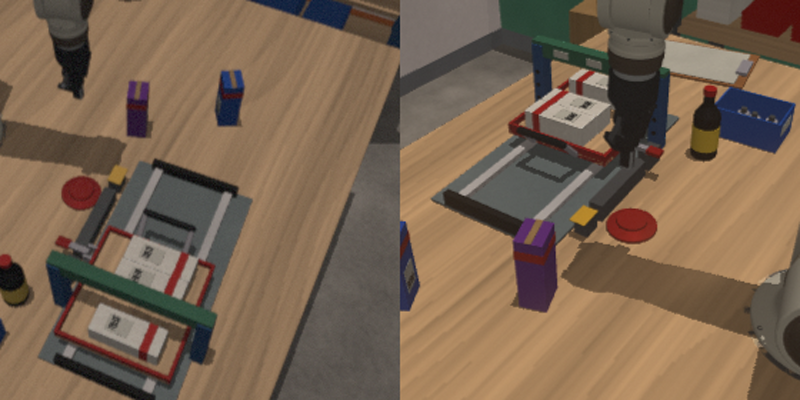

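All three cartons lie flat inside the rim, with the carriage under the beam at (130,300) and the paddle down at (65,243). The middle carton was nudged against its neighbour, but it still lies flat on the deck.

```bash
python3 -c "
from h import *
print(bot.job_done())"
```

```text
the job is handed in; nothing more can be done
None
```

The job is done and handed in at about 44 s of robot time. All three white cartons lie flat inside the carriage rim. The carriage is under the beam with the brake locked.

**What I did:**
1. I rolled the empty carriage to the loading stop and pushed the brake lever down.
2. I stood each white carton on the deck and tipped it over with the shut fingers. The purple and blue look-alikes were left alone.
3. With all three lying flat, I gripped the paddle and raised the lever, then rolled the carriage by its handle to the far stop.
4. I pushed the brake down again and moved the arm clear.

**Last checks:**
- **Brake:** the top of the paddle reads 68 mm above the counter, against 69 mm expected for fully down.
- **Cartons:** their tops read about 104 mm, which is right for cartons lying on the deck. None is on top of another.
- **Bystanders:** the bin, the bottle and the red disc look untouched in the picture. I did not measure them again.

**Where readings disagreed or came close:**
- **Carriage position:** the camera puts the carriage about 2–3 mm short of its 200 mm travel. It did not move under a second 35 N push, and the brake went fully down, so I take it as seated.
- **Middle carton:** it shifted about 3 cm between checks and now touches its neighbour, still lying flat.
- **Fingertip force:** the shut fingertips pressed the paddle with up to about 44 N at the first locking and 33 N at the second. The 40 N limit is for the arm or gripper body, so this should not count, but it was close.

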